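# Swing the guide bar home on the setting board

### The arm

A 7-joint arm with a two-finger parallel gripper is mounted at the origin on a cart in front of the work surface, level with it; the furniture and walls round the work are solid. World frame = base frame: x ahead of the robot, y to its left, z up, the work surface at z = 0. Lengths are in m, angles in degrees, forces in N, time in s.
With the tool pointing down it reaches from about 0.425 to 0.875 m from the base axis. Payload 9.9 kg.
Tool frame: the origin (TCP) lies at the centre of the arm's flange, where the gripper is bolted on; the fingertips stand 173 mm ahead of it and the grasp point (between the pads) lies 155 mm ahead of it (arm.grip_depth is the distance from the TCP to the grasp point, in m); z points along the fingers, y is the line along which they close (so a half turn about z gives the same grasp; the last joint's range is limited). The gripper opens to 85 mm and grips with 20 to 120 N. Pads are 22 mm wide; open, the fingers measure 114 mm over their backs; the gripper's body (76 mm by 85 mm) begins 54 mm behind the grasp point. The pads swing forward as they close: fully open they stand 13 mm farther back than shut.
Start: joints at [-80.203, 32.985, 1.427, 82.34, -0.859, 64.687, -3.237], TCP at [0.17, 0.653, 0.405] pointing down, gripper open.
Joint ranges: [-157.87, 157.87], [-19.46, 123.44], [-87.15, 90], [11.01, 140.99], [-62.26, 242.26], [9.8, 113.94], [-161.44, 161.44]. Speed limits (degrees/s): [127.2, 127.2, 172.46, 172.46, 180, 180, 180].

### API

Orientations are given as [roll, pitch, yaw] about the fixed x, y, z axes, in that order (R = Rz(yaw) Ry(pitch) Rx(roll)).
In Python, from cell import arm gives the robot as it stands. The module is installed in compiled form; this text tells all that it offers.
- The arm moves only by the shell command python3 -m jog 'ROWS' [OPENING]. ROWS is JSON, a list that holds one entry, the list of rows, each a list of 6 numbers: the shift along the tool's x, y, z in mm, then the turn, a rotation vector about the tool's x, y, z in degrees. In form: [[[dx, dy, dz, wx, wy, wz], ...]]. A call has 1 to 20 rows; each row is the pose to reach, as a shift and turn from the pose commanded when the call began, along the tool's axes at that moment; what a row does not reach only later rows make up. A row lasts 1/12 s, in which the tool goes at most 41.7 mm and 7.16 degrees, less where a joint would pass 70% of its speed; a pose out of reach is approached as far as the arm can. A call with a gripper value outside its range is refused whole. OPENING is the finger opening in mm, from 0 to 85.4, set as the call begins (- or left out, the last holds). The fingers move at their own pace and stop on an object; the grip force is fixed at half the most. Time passes only in rows, so rows that repeat a pose let the fingers close. It gives the time, the measured TCP pose, the force, the opening and the grip force at its end, in the units of the state.
- arm.observe(): the state, without advancing time (a new reading comes with each control period).
- arm.capture(name): name is "side" or "top"; returns (picture, depth): 384x512x3 uint8, red, green, blue; 384x512 float32, m along the optical axis (not along the pixel's ray), 0 where there is no reading.
- arm.camera_model(name): a dict with "camera_matrix" (3x3 intrinsics, pixels), "R" (3x3) and "t" (3): a world point X has camera coordinates R X + t. Camera axes: x right, y down, z forward; pixel columns grow to the right and rows downward; lengths in m; the calibration is good to about 2 mm. A picture is of the moment at which its call begins. camera_model takes no time and is no camera call.
- arm.sign_off(): hands the job in; it is judged then, once.
The state is a dict: "clock": time; "joints": joint angles; "qd": joint speeds; "effort": joint torques, N m; "tcp_pos": TCP position; "tcp_rot": TCP orientation; "force": force on the tool from outside, world axes, zero at the start; "wrist_torque": the same for the moment, N m; "finger_gap": finger opening in m; "gripper_force": force on a finger pad.
Only numpy, scipy, OpenCV 4.12 (cv2) and the standard library are available. Lean on these libraries where they do the work, as an engineer would, in place of code of your own. Each camera call takes 0.05 s, during which the arm holds its last target. There are 200 camera calls.

### The job

On the plywood setting board lies an aluminium guide bar, askew, with its heel end between two steel pins. Without lifting it, push near its free end so that it swings about the pins until its back edge bears on the sprung rubber buffer of the sliding stop, and press it there for a moment firmly but gently, with about 12 N (never above 20 N), and ease off slowly. Then push it lengthwise from the free end, just as gently, until its heel butts against the heel plate, and leave it lying there, still touching the buffer, with the small things on the board undisturbed.

Things in the scene. Friction and masses are not known exactly. Their poses are not given: they have to be found in the camera images.
- board: Plywood setting board, fixed on the bench, 260 (x) x 420 (y) x 12 mm thick. Origin at the centre of its underside, its top 12 mm higher; its x points away from the robot, y to the robot's left, turned by -0.2 to 0.1 rad.
- slot (a point): Fixed on the board's top at x 35, y 120 mm in its frame, midway between two upright steel pins (10 mm diameter, 24 mm tall) that stand 22 mm either side of this point along the board's x; the 34 mm wide slot between them takes the bar's heel end, which can turn and slide in it.
- heel_plate (a point): Centre of the foot of the face of the fixed dark steel heel plate, on the board's top at x 35, y 160 mm in its frame; the face is 70 mm wide along x, 28 mm tall and looks to -y.
- stop_slot (a point): Fixed point on the board's top at x 50, y -100 mm in its frame, in the slot of the sliding stop: the relaxed buffer's front stands anywhere from 12 mm before to 12 mm behind it along the board's x. This setting is not reported; feel or see it. The stop is a dark steel block behind the bar, 40 mm wide, 30 mm tall.
- bar_back (a point): Middle of the bar's back edge (+x face), 8 mm above its underside; this long face must come to the buffer: a black upright rubber post of 16 mm diameter, 3 to 17 mm above the board, on the front of the sliding stop. Its spring gives in the board's +x: 4 N per mm, 7 mm of travel, no preload, so it pushes the bar back when released suddenly.
- bar: Loose hollow aluminium guide bar, 320 mm long (its y), 30 mm wide (x), 16 mm thick (z), 0.2 to 0.42 kg, smooth, flat on the board. Origin at the centre of its underside; +y to the heel end (between the pins), -y to the free end, +x to the back edge with ruled marks. At the start the free end is swung 0.18 to 0.33 rad towards the robot; home, its y lies within 0.12 rad of the board's y.
- bar_heel (a point): Centre of the bar's heel end face, 8 mm above its underside. It starts 10 to 24 mm short of the heel plate.
- bar_free (a point): Centre of the bar's free end face (the face to push on lengthwise), 8 mm above its underside.
- dark_spool: Bystander: thread spool with dark thread, 38 mm diameter, 58 mm tall, standing on the board behind the bar; origin at the centre of its underside.
- wax: Bystander: lump of cobbler's wax, 36 x 47 x 25 mm, on the board behind the bar; origin at the centre of its underside.
- heel_lift: Bystander: flat black heel lift, 55 x 58 x 8 mm, on the board in front of the bar; origin at the centre of its underside.
- sander: Bystander: cork sanding block, 37 x 74 x 27 mm, on the board in front of the bar near its heel; origin at the centre of its underside.

How it is judged:
By the outcome, as a careful person would: the job done as asked, in the order asked, and still so for the second after the job is handed in, with the robot touching nothing.
It also fails if it takes over 67 s, if anything falls off the work surface, if the arm or the gripper's body presses on something with over 40 N, if the wrist force passes 120 N, or if a joint passes its speed limit or range.

## Working session

There is one attempt and no reset: what is moved stays moved. The work goes in short steps, Python scripts to look and compute and a shell command to move; the robot and the scene stay as the last step left them, time stands still between calls to the robot, and variables do not carry over. Pictures are saved under pics/ and viewed, at most 10 in all, crops included, and the job is handed in when it is done.

```bash
mkdir -p pics; python3 - <<'E'
from cell import arm
import cv2,numpy as np
s=arm.observe();print({k:np.round(v,3).tolist() for k,v in s.items()})
for n in("top","side"):
    p,d=arm.capture(n);cv2.imwrite(f"pics/{n}0.png",p[:,:,::-1]);np.savez(f"{n}0.npz",p=p,d=d)
    m=arm.camera_model(n);print(n,np.round(m["camera_matrix"],1).tolist(),np.round(m["R"],3).tolist(),np.round(m["t"],3).tolist())
E
```

```text
{'clock': 0.0, 'joints': [-80.203, 33.034, 1.424, 82.385, -0.859, 64.687, -3.238], 'qd': [-0.063, -0.047, -0.004, 0.072, 0.027, -0.013, 0.007], 'effort': [0.002, -76.575, 2.251, -28.597, 0.015, 0.012, 0.0], 'tcp_pos': [0.17, 0.653, 0.404], 'tcp_rot': [-179.904, 0.005, 165.403], 'force': [0.891, 0.08, 0.474], 'wrist_torque': [-0.011, 0.054, -0.015], 'gripper_force': 0.0, 'finger_gap': 0.085}
top [[421.7, 0.0, 252.0], [0.0, 421.7, 184.1], [0.0, 0.0, 1.0]] [[-0.028, -1.0, 0.014], [-0.995, 0.026, -0.093], [0.092, -0.016, -0.996]] [0.383, 0.514, 0.844]
side [[374.0, 0.0, 257.8], [0.0, 374.0, 187.8], [0.0, 0.0, 1.0]] [[-0.984, -0.176, -0.01], [-0.105, 0.629, -0.77], [0.142, -0.757, -0.637]] [0.588, -0.129, 1.072]
```

View pics/top0.png

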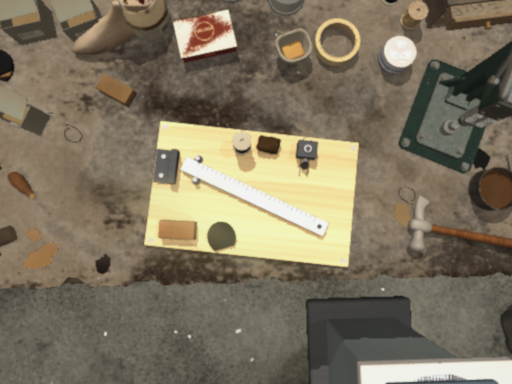

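View pics/side0.png

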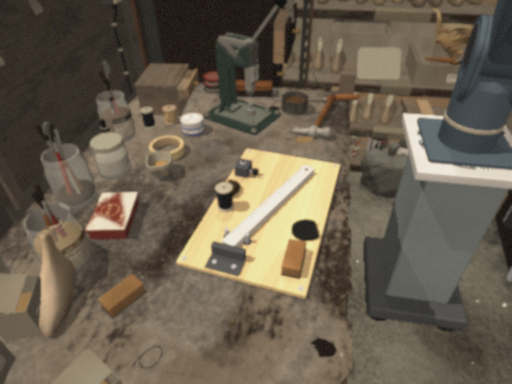

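```bash
cat > h.py <<'E'
import cv2,numpy as np
from cell import arm
def w(n,u,v,z):
    m=arm.camera_model(n);K,R,t=[np.array(m[k]) for k in("camera_matrix","R","t")]
    uv=np.c_[np.atleast_1d(u),np.atleast_1d(v)].astype(float)
    r=(R.T@np.linalg.inv(K)@np.c_[uv,np.ones(len(uv))].T).T;c=-R.T@t
    return (c+r*((z-c[2])/r[:,2])[:,None])[:,:2]
def rect(mask,n,z):
    c=max(cv2.findContours(mask.astype(np.uint8),cv2.RETR_EXTERNAL,cv2.CHAIN_APPROX_NONE)[0],key=cv2.contourArea)[:,0]
    return cv2.minAreaRect((w(n,c[:,0],c[:,1],z)*1000).astype(np.float32))
def bar(p):
    h=cv2.cvtColor(p,cv2.COLOR_RGB2HSV);m=(h[...,1]<70)&(h[...,2]>150)
    k=np.zeros_like(m);k[120:265,150:358]=1
    m=cv2.morphologyEx((m&k).astype(np.uint8),cv2.MORPH_CLOSE,np.ones((5,5)))
    return rect(m,"top",.028),m
E
python3 - <<'E'
from h import *
p=np.load("top0.npz")["p"];d=np.load("top0.npz")["d"]
h=cv2.cvtColor(p,cv2.COLOR_RGB2HSV)
m=((h[...,0]>12)&(h[...,0]<32)&(h[...,1]>60)&(h[...,2]>140)).astype(np.uint8)
k=np.zeros_like(m);k[112:275,135:368]=1
m=cv2.morphologyEx(m*k,cv2.MORPH_CLOSE,np.ones((25,25)))
b=rect(m,"top",.012);print("board",b,cv2.boxPoints(b))
r,_=bar(p);print("bar",r,cv2.boxPoints(r))
cv2.imwrite("pics/crop0.png",cv2.resize(p[115:270,140:365,::-1],None,fx=3.5,fy=3.5,interpolation=cv2.INTER_CUBIC))
E
```

```text
board ((496.567138671875, 372.0309753417969), (483.1419677734375, 305.3746643066406), 85.30401611328125) [[324.61526  143.77122 ]
 [628.96484  118.770615]
 [668.51904  600.2907  ]
 [364.16943  625.2913  ]]
bar ((471.9346008300781, 371.369384765625), (410.058837890625, 176.4027862548828), 77.48407745361328) [[341.3971  190.32652]
 [513.60785 152.09813]
 [602.4721  552.41223]
 [430.26135 590.6406 ]]
```

View pics/crop0.png

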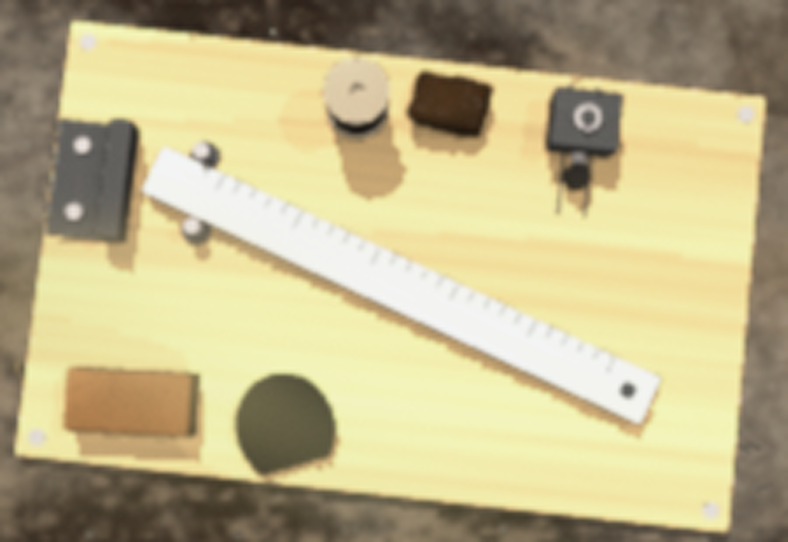

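```bash
cat >> h.py <<'E'
def cw(pts,z):
    a=np.array(pts,float);a=(a+.5)/3.5-.5+[140,115];return w("top",a[:,0],a[:,1],z)*1000
def toboard(P,c,a):
    R=np.array([[np.cos(a),-np.sin(a)],[np.sin(a),np.cos(a)]]);return (np.atleast_2d(P)-c)@R
E
python3 - <<'E'
from h import *
np.set_printoptions(precision=1,suppress=True)
B=cw([(72,22),(765,96),(730,530),(17,457)],.012);print(B,[np.linalg.norm(B[i]-B[i-1]) for i in range(4)])
c=B.mean(0);y=B[0]+B[3]-B[1]-B[2];a=np.arctan2(-y[0],y[1]);print("board",c,np.degrees(a))
bar_=cw([(165,147),(145,190),(640,424),(660,378)],.028);print("bar",bar_,np.linalg.norm(bar_[0]-bar_[3]),np.linalg.norm(bar_[0]-bar_[1]));print(toboard(bar_,c,a))
print("buf",toboard(cw([(576,176)],.029),c,a))
print("pins",toboard(cw([(206,152),(197,229)],.036),c,a))
print("plate edge",toboard(cw([(137,122),(125,240)],.040),c,a))
R=np.array([[np.cos(a),-np.sin(a)],[np.sin(a),np.cos(a)]])
for n,q in dict(slot=(35,120),hp=(35,160),ss=(50,-100)).items(): print(n,c+R@q)
E
```

```text
[[662.8 557.6]
 [607.5 143.3]
 [351.4 176.9]
 [405.4 591.5]] [np.float64(259.6619889208135), np.float64(418.0051632345775), np.float64(258.33085893951613), np.float64(418.0900501444909)]
board [506.8 367.3] -7.5060508259443735
bar [[583.1 500.8]
 [558.1 512.8]
 [414.8 229.8]
 [440.9 217.1]] 317.4243636130569 27.718577632636375
[[  58.2  142.3]
 [  31.9  150.9]
 [ -73.2 -148.4]
 [ -45.7 -157.6]]
buf [[ 66.4 -98.3]]
pins [[ 56.7 117.2]
 [ 11.7 117.2]]
plate edge [[ 69.3 158.2]
 [  0.7 156.8]]
slot [557.2 481.7]
hp [562.4 521.4]
ss [543.3 261.7]
```

```bash
python3 -m jog '[[[-334,-300,60,0,0,-7.1],[-334,-300,60,0,0,-7.1],[-334,-300,60,0,0,-7.1],[-334,-300,60,0,0,-7.1],[-334,-300,60,0,0,-7.1],[-334,-300,60,0,0,-7.1],[-334,-300,60,0,0,-7.1],[-334,-300,60,0,0,-7.1],[-334,-300,60,0,0,-7.1],[-334,-300,60,0,0,-7.1],[-334,-300,100,0,0,-7.1],[-334,-300,140,0,0,-7.1],[-334,-300,160,0,0,-7.1],[-334,-300,160,0,0,-7.1],[-334,-300,160,0,0,-7.1],[-334,-300,160,0,0,-7.1]]]' 0; python3 - <<'E'
from h import *
p,d=arm.capture("top");cv2.imwrite("pics/top1.png",cv2.resize(p[115:270,140:365,::-1],None,fx=3.5,fy=3.5,interpolation=cv2.INTER_CUBIC))
E
```

```text
clock: 1.43
tcp_pos: [0.4179, 0.2795, 0.2459]
tcp_rot: [180.0, 0.0, 172.5]
force: [0.0, 0.3, 0.2]
finger_gap: 0.0002
gripper_force: 0.0
```

View pics/top1.png

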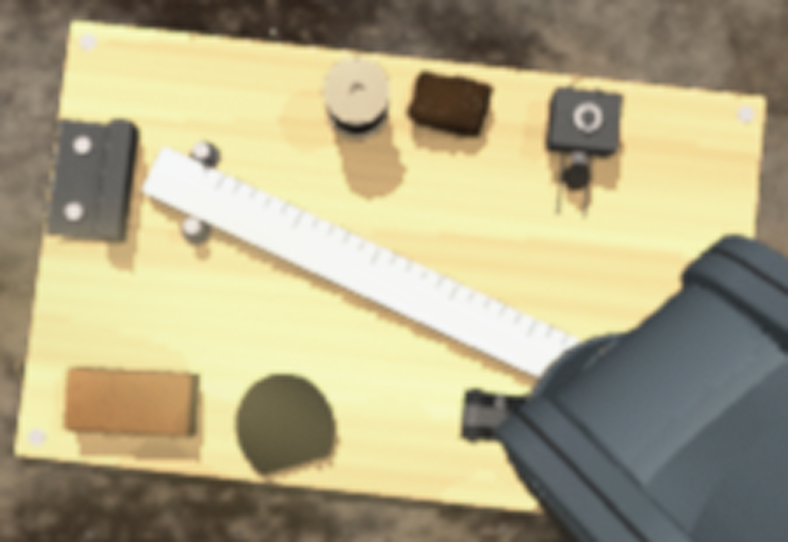

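The view shows the closed gripper in front of the bar near its free end (crop ~(500,415)), clear of the heel lift (286,425) and the bar. I'm lowering it now.

```bash
python3 -m jog '[[[0,0,25,0,0,0],[0,0,40,0,0,0],[0,0,50,0,0,0],[0,0,55,0,0,0],[0,0,55,0,0,0],[-2,0,55,0,0,0],[-4,0,55,0,0,0],[-6,0,55,0,0,0],[-8,-1,55,0,0,0],[-10,-1,55,0,0,0],[-11,-1,55,0,0,0],[-12,-1,55,0,0,0],[-13,-2,55,0,0,0],[-14,-2,55,0,0,0],[-14,-2,55,0,0,0]]]' 0
```

```text
clock: 2.73
tcp_pos: [0.4315, 0.2748, 0.1897]
tcp_rot: [-180.0, 0.0, 172.5]
force: [-0.6, 0.3, -0.2]
finger_gap: 0.0003
gripper_force: 0.2
```

```bash
python3 -m jog '[[[-2,-0.8,0,0,0,0],[-4,-1.5,0,0,0,0],[-6,-2.3,0,0,0,0],[-8,-3,0,0,0,0],[-10,-3.7,0,0,0,0],[-12,-4.4,0,0,0,0],[-14,-5,0,0,0,0],[-16,-5.7,0,0,0,0],[-18,-6.3,0,0,0,0],[-20,-6.9,0,0,0,0],[-22,-7.5,0,0,0,0],[-24,-8,0,0,0,0],[-26,-8.5,0,0,0,0],[-28,-9,0,0,0,0],[-30,-9.5,0,0,0,0],[-32,-10,0,0,0,0],[-34,-10.5,0,0,0,0],[-36,-11,0,0,0,0],[-38,-11.4,0,0,0,0],[-40,-11.8,0,0,0,0]]]' 0
python3 -m jog '[[[-2,-0.4,0,0,0,0],[-4,-0.8,0,0,0,0],[-6,-1.2,0,0,0,0],[-8,-1.5,0,0,0,0],[-10,-1.8,0,0,0,0],[-12,-2.1,0,0,0,0],[-14,-2.4,0,0,0,0],[-16,-2.7,0,0,0,0],[-18,-3,0,0,0,0],[-19,-3.2,0,0,0,0],[-20,-3.2,0,0,0,0],[-20,-3.2,0,0,0,0]]]' 0; python3 - <<'E'
from h import *
p,d=arm.capture("top");cv2.imwrite("pics/top2.png",cv2.resize(p[115:270,140:365,::-1],None,fx=3.5,fy=3.5,interpolation=cv2.INTER_CUBIC))
E
```

```text
clock: 4.4
tcp_pos: [0.4696, 0.2579, 0.1897]
tcp_rot: [-180.0, -0.0, 172.5]
force: [-1.3, -0.6, 0.7]
finger_gap: -0.0
gripper_force: 0.4
clock: 5.4
tcp_pos: [0.4891, 0.2521, 0.1897]
tcp_rot: [-180.0, 0.0, 172.5]
force: [-0.2, 0.0, -0.3]
finger_gap: 0.0002
gripper_force: 0.0
```

View pics/top2.png

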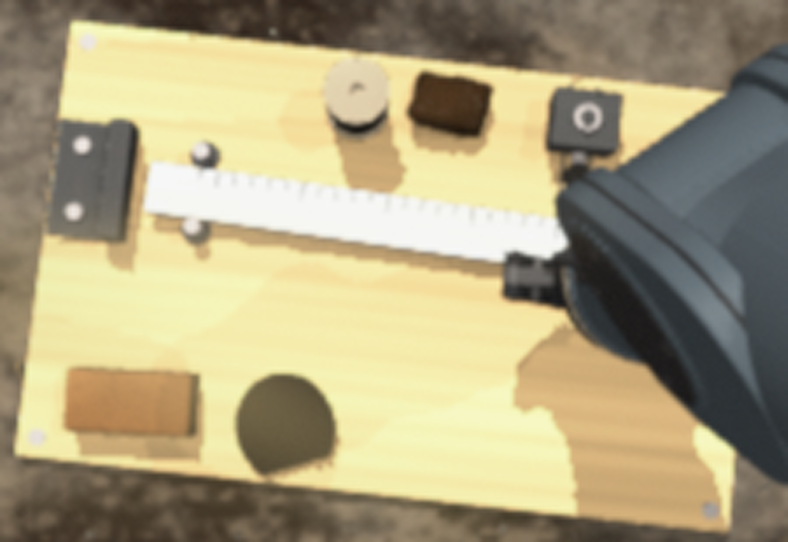

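The bar swung about the pins: its back edge at (560,215) is about 10 mm short of the buffer (575,190), its heel is still short of the plate, and the small items haven't moved.

```bash
python3 -m jog '[[[-1,0,0,0,0,0],[-2,0,0,0,0,0],[-3,0,0,0,0,0],[-4,0,0,0,0,0],[-5,0,0,0,0,0],[-6,0,0,0,0,0],[-6.5,0,0,0,0,0],[-7,0,0,0,0,0],[-7.5,0,0,0,0,0],[-8,0,0,0,0,0],[-8,0,0,0,0,0]]]' 0
```

```text
clock: 6.37
tcp_pos: [0.4969, 0.2511, 0.1897]
tcp_rot: [180.0, 0.0, 172.5]
force: [-0.4, -0.2, 1.1]
finger_gap: 0.0001
gripper_force: 0.3
```

```bash
python3 -m jog '[[[-0.4,0,0,0,0,0],[-0.8,0,0,0,0,0],[-1.2,0,0,0,0,0],[-1.6,0,0,0,0,0],[-2,0,0,0,0,0],[-2,0,0,0,0,0]]]' 0
```

```text
clock: 6.87
tcp_pos: [0.4989, 0.2509, 0.1897]
tcp_rot: [180.0, 0.0, 172.5]
force: [-0.6, 1.0, 0.2]
finger_gap: -0.0001
gripper_force: 0.2
```

```bash
python3 -m jog '[[[-0.4,0,0,0,0,0],[-0.8,0,0,0,0,0],[-1.2,0,0,0,0,0],[-1.6,0,0,0,0,0],[-2,0,0,0,0,0],[-2,0,0,0,0,0]]]' 0
```

```text
clock: 7.37
tcp_pos: [0.5009, 0.2506, 0.1897]
tcp_rot: [180.0, 0.0, 172.5]
force: [-0.8, 0.7, 0.4]
finger_gap: -0.0002
gripper_force: 0.2
```

```bash
python3 -m jog '[[[-0.3,0,0,0,0,0],[-0.6,0,0,0,0,0],[-0.9,0,0,0,0,0],[-1.2,0,0,0,0,0],[-1.5,0,0,0,0,0],[-1.5,0,0,0,0,0]]]' 0
```

```text
clock: 7.87
tcp_pos: [0.5023, 0.2504, 0.1897]
tcp_rot: [-180.0, 0.0, 172.5]
force: [-0.6, -0.3, 0.0]
finger_gap: -0.0002
gripper_force: 0.3
```

```bash
python3 -m jog '[[[-0.4,0,0,0,0,0],[-0.8,0,0,0,0,0],[-1.2,0,0,0,0,0],[-1.6,0,0,0,0,0],[-2,0,0,0,0,0],[-2,0,0,0,0,0]]]' 0
```

```text
clock: 8.37
tcp_pos: [0.5044, 0.2501, 0.1897]
tcp_rot: [180.0, 0.0, 172.5]
force: [-0.6, -0.1, -0.1]
finger_gap: 0.0
gripper_force: 0.3
```

```bash
python3 -m jog '[[[-0.3,0,0,0,0,0],[-0.6,0,0,0,0,0],[-0.9,0,0,0,0,0],[-1.2,0,0,0,0,0],[-1.5,0,0,0,0,0],[-1.5,0,0,0,0,0]]]' 0
```

```text
clock: 8.87
tcp_pos: [0.5058, 0.25, 0.1897]
tcp_rot: [180.0, 0.0, 172.5]
force: [-1.0, -0.1, 0.2]
finger_gap: 0.0002
gripper_force: 0.3
```

```bash
python3 -m jog '[[[-0.3,0,0,0,0,0],[-0.6,0,0,0,0,0],[-0.9,0,0,0,0,0],[-1.2,0,0,0,0,0],[-1.5,0,0,0,0,0],[-1.5,0,0,0,0,0]]]' 0
```

```text
clock: 9.37
tcp_pos: [0.5073, 0.2498, 0.1897]
tcp_rot: [180.0, 0.0, 172.5]
force: [-1.6, 0.7, 0.2]
finger_gap: -0.0001
gripper_force: 0.3
```

```bash
python3 -m jog '[[[-0.25,0,0,0,0,0],[-0.5,0,0,0,0,0],[-0.75,0,0,0,0,0],[-1,0,0,0,0,0],[-1,0,0,0,0,0]]]' 0
```

```text
clock: 9.78
tcp_pos: [0.5083, 0.2496, 0.1897]
tcp_rot: [180.0, 0.0, 172.5]
force: [-0.4, 1.1, -0.6]
finger_gap: 0.0002
gripper_force: 0.4
```

```bash
python3 -m jog '[[[-0.25,0,0,0,0,0],[-0.5,0,0,0,0,0],[-0.75,0,0,0,0,0],[-1,0,0,0,0,0],[-1,0,0,0,0,0]]]' 0
```

```text
clock: 10.2
tcp_pos: [0.5092, 0.2495, 0.1897]
tcp_rot: [-180.0, -0.0, 172.5]
force: [-1.0, -0.2, -0.8]
finger_gap: -0.0001
gripper_force: 0.4
```

```bash
python3 -m jog '[[[-0.25,0,0,0,0,0],[-0.5,0,0,0,0,0],[-0.75,0,0,0,0,0],[-1,0,0,0,0,0],[-1,0,0,0,0,0]]]' 0
```

```text
clock: 10.62
tcp_pos: [0.5099, 0.2494, 0.1896]
tcp_rot: [-180.0, -0.0, 172.5]
force: [-3.5, 0.1, 2.3]
finger_gap: -0.0001
gripper_force: 1.7
```

```bash
python3 -m jog '[[[-0.25,0,0,0,0,0],[-0.5,0,0,0,0,0],[-0.75,0,0,0,0,0],[-1,0,0,0,0,0],[-1,0,0,0,0,0]]]' 0
```

```text
clock: 11.03
tcp_pos: [0.5106, 0.2493, 0.1896]
tcp_rot: [-180.0, -0.1, 172.5]
force: [-5.3, 0.2, 2.7]
finger_gap: -0.0001
gripper_force: 2.9
```

```bash
python3 -m jog '[[[-0.25,0,0,0,0,0],[-0.5,0,0,0,0,0],[-0.75,0,0,0,0,0],[-1,0,0,0,0,0],[-1,0,0,0,0,0]]]' 0
```

```text
clock: 11.45
tcp_pos: [0.5112, 0.2493, 0.1896]
tcp_rot: [-180.0, -0.1, 172.5]
force: [-6.9, 0.1, 3.7]
finger_gap: 0.0001
gripper_force: 3.8
```

```bash
python3 -m jog '[[[-0.25,0,0,0,0,0],[-0.5,0,0,0,0,0],[-0.75,0,0,0,0,0],[-1,0,0,0,0,0],[-1.25,0,0,0,0,0],[-1.5,0,0,0,0,0],[-1.5,0,0,0,0,0]]]' 0
```

```text
clock: 12.03
tcp_pos: [0.512, 0.2492, 0.1895]
tcp_rot: [-179.9, -0.2, 172.6]
force: [-9.7, 1.8, 6.2]
finger_gap: -0.0001
gripper_force: 5.2
```

```bash
python3 -m jog '[[[-0.25,0,0,0,0,0],[-0.5,0,0,0,0,0],[-0.75,0,0,0,0,0],[-1,0,0,0,0,0],[-1,0,0,0,0,0],[-1,0,0,0,0,0]]]' 0
```

```text
clock: 12.53
tcp_pos: [0.5126, 0.2491, 0.1894]
tcp_rot: [-179.9, -0.3, 172.6]
force: [-12.4, 1.6, 7.0]
finger_gap: -0.0002
gripper_force: 6.1
```

```bash
python3 -m jog '[[[0,0,0,0,0,0],[0,0,0,0,0,0],[0,0,0,0,0,0],[0,0,0,0,0,0],[0,0,0,0,0,0],[0,0,0,0,0,0],[0,0,0,0,0,0],[0,0,0,0,0,0],[0,0,0,0,0,0],[0,0,0,0,0,0],[0,0,0,0,0,0],[0,0,0,0,0,0]]]' 0
python3 -m jog '[[[0.15,0,0,0,0,0],[0.3,0,0,0,0,0],[0.45,0,0,0,0,0],[0.6,0,0,0,0,0],[0.75,0,0,0,0,0],[0.9,0,0,0,0,0],[1.05,0,0,0,0,0],[1.2,0,0,0,0,0],[1.35,0,0,0,0,0],[1.5,0,0,0,0,0],[1.65,0,0,0,0,0],[1.8,0,0,0,0,0],[1.95,0,0,0,0,0],[2.1,0,0,0,0,0],[2.25,0,0,0,0,0],[2.4,0,0,0,0,0],[2.55,0,0,0,0,0],[2.7,0,0,0,0,0],[2.85,0,0,0,0,0],[3,0,0,0,0,0]]]' 0
python3 -m jog '[[[0.15,0,0,0,0,0],[0.3,0,0,0,0,0],[0.45,0,0,0,0,0],[0.6,0,0,0,0,0],[0.75,0,0,0,0,0],[0.9,0,0,0,0,0],[1.05,0,0,0,0,0],[1.2,0,0,0,0,0],[1.35,0,0,0,0,0],[1.5,0,0,0,0,0],[1.65,0,0,0,0,0],[1.8,0,0,0,0,0],[1.95,0,0,0,0,0],[2.1,0,0,0,0,0],[2.25,0,0,0,0,0],[2.4,0,0,0,0,0],[2.55,0,0,0,0,0],[2.7,0,0,0,0,0],[2.85,0,0,0,0,0],[3,0,0,0,0,0]]]' 0
python3 -m jog '[[[0.15,0,0,0,0,0],[0.3,0,0,0,0,0],[0.45,0,0,0,0,0],[0.6,0,0,0,0,0],[0.75,0,0,0,0,0],[0.9,0,0,0,0,0],[1.05,0,0,0,0,0],[1.2,0,0,0,0,0],[1.35,0,0,0,0,0],[1.5,0,0,0,0,0],[1.65,0,0,0,0,0],[1.8,0,0,0,0,0],[1.95,0,0,0,0,0],[2.1,0,0,0,0,0],[2.25,0,0,0,0,0],[2.4,0,0,0,0,0],[2.55,0,0,0,0,0],[2.7,0,0,0,0,0],[2.85,0,0,0,0,0],[3,0,0,0,0,0]]]' 0
```

```text
clock: 13.53
tcp_pos: [0.5126, 0.2492, 0.1894]
tcp_rot: [-179.9, -0.3, 172.6]
force: [-12.7, 0.9, 6.0]
finger_gap: 0.0001
gripper_force: 6.1
clock: 15.2
tcp_pos: [0.5113, 0.2492, 0.1895]
tcp_rot: [-180.0, -0.1, 172.5]
force: [-6.3, 0.2, 0.7]
finger_gap: -0.0003
gripper_force: 2.5
clock: 16.87
tcp_pos: [0.5091, 0.2497, 0.1899]
tcp_rot: [180.0, 0.1, 172.5]
force: [0.1, 1.1, -0.1]
finger_gap: -0.0002
gripper_force: 0.0
clock: 18.53
tcp_pos: [0.5057, 0.25, 0.1897]
tcp_rot: [-180.0, 0.0, 172.5]
force: [-0.0, -0.2, 0.6]
finger_gap: 0.0001
gripper_force: 0.0
```

```bash
python3 -m jog '[[[5,0,0,0,0,0],[15,0,0,0,0,0],[34,0,0,0,0,0],[34,-20,-20,0,0,0],[34,-50,-40,0,0,0],[34,-80,-40,0,0,0],[34,-98,-40,0,0,0],[34,-98,-40,0,0,0],[34,-98,-40,0,0,0]]]' 0; python3 - <<'E'
from h import *
p,d=arm.capture("top");q,_=arm.capture("side")
A=cv2.resize(p[115:270,140:365,::-1],None,fx=3.5,fy=3.5,interpolation=cv2.INTER_CUBIC)
cv2.imwrite("pics/top3.png",A)
cv2.imwrite("pics/side3.png",cv2.resize(q[145:295,180:350,::-1],None,fx=4,fy=4,interpolation=cv2.INTER_CUBIC))
E
```

```text
clock: 19.28
tcp_pos: [0.4585, 0.1565, 0.2299]
tcp_rot: [-180.0, -0.0, 172.4]
force: [0.3, 1.1, -0.1]
finger_gap: -0.0001
gripper_force: 0.0
```

View pics/top3.png

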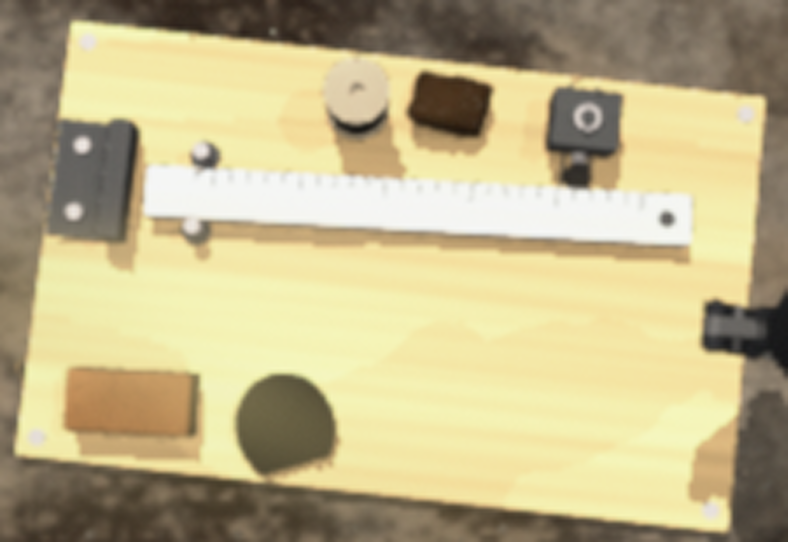

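View pics/side3.png

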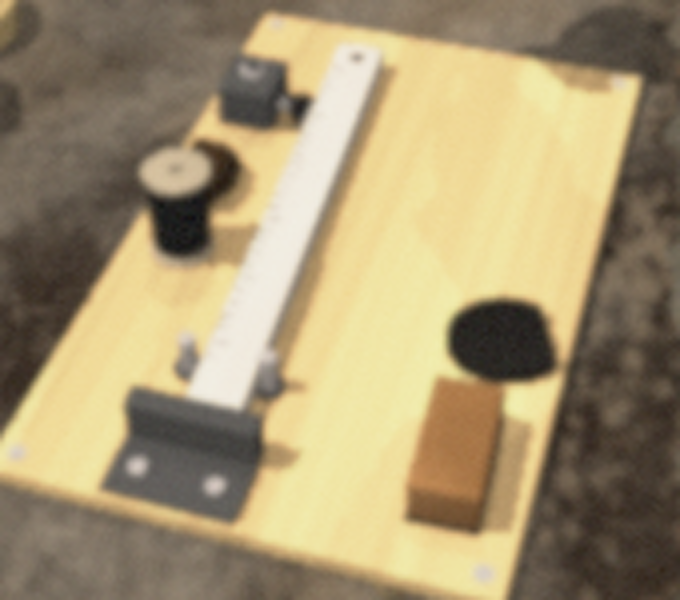

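The bar now lies with its back edge on the buffer (575,187). Its free end face runs from about (692,192) to (690,245), and the heel is at x≈146, about 10 mm from the plate at about 133. The bystanders haven't moved.

```bash
python3 - <<'E'
from h import *
c=np.array([506.8,367.3]);a=np.radians(-7.5)
print(toboard(cw([(692,192),(690,245),(146,166),(145,216)],.028),c,a).round(1))
s=arm.observe();print(toboard(s["tcp_pos"][:2]*1000 if hasattr(s["tcp_pos"],"shape") else np.array(s["tcp_pos"][:2])*1000,c,a))
E
```

```text
[[  64.2 -166.9]
 [  33.1 -168.3]
 [  45.9  152. ]
 [  16.8  149.1]]
[[ -20.16625613 -213.53535162]]
```

```bash
python3 -m jog '[[[-30,0,0,0,0,-2],[-60,0,0,0,0,-5],[-66,0,10,0,0,-5],[-66,0,25,0,0,-5],[-66,0,37,0,0,-5],[-66,0,40,0,0,-5],[-66,0,40,0,0,-5],[-66,4,40,0,0,-5],[-66,8,40,0,0,-5],[-66,12,40,0,0,-5],[-66,16,40,0,0,-5],[-66,19,40,0,0,-5],[-66,21,40,0,0,-5],[-66,22,40,0,0,-5],[-66,22,40,0,0,-5]]]' 0
```

```text
clock: 20.63
tcp_pos: [0.5275, 0.1707, 0.1898]
tcp_rot: [180.0, 0.0, 177.5]
force: [-0.1, -0.0, -0.2]
finger_gap: 0.0002
gripper_force: 0.0
```

```bash
python3 -m jog '[[[0,0.5,0,0,0,0],[0,1,0,0,0,0],[0,1.5,0,0,0,0],[0,2,0,0,0,0],[0,2.5,0,0,0,0],[-0.1,3,0,0,0,0],[-0.1,3.5,0,0,0,0],[-0.2,4,0,0,0,0],[-0.2,4,0,0,0,0]]]' 0
```

```text
clock: 21.38
tcp_pos: [0.5279, 0.1746, 0.1897]
tcp_rot: [180.0, 0.0, 177.5]
force: [-0.6, -1.3, -0.2]
finger_gap: 0.0
gripper_force: 0.0
```

```bash
python3 -m jog '[[[0,0.4,0,0,0,0],[0,0.8,0,0,0,0],[0,1.2,0,0,0,0],[-0.1,1.6,0,0,0,0],[-0.1,2,0,0,0,0],[-0.2,2.4,0,0,0,0],[-0.2,2.8,0,0,0,0],[-0.2,3,0,0,0,0],[-0.2,3,0,0,0,0]]]' 0
```

```text
clock: 22.13
tcp_pos: [0.5283, 0.1775, 0.1897]
tcp_rot: [180.0, 0.0, 177.5]
force: [-0.0, -0.4, 0.3]
finger_gap: -0.0002
gripper_force: 0.0
```

```bash
python3 -m jog '[[[0,0.4,0,0,0,0],[0,0.8,0,0,0,0],[0,1.2,0,0,0,0],[-0.1,1.6,0,0,0,0],[-0.1,2,0,0,0,0],[-0.2,2.4,0,0,0,0],[-0.2,2.8,0,0,0,0],[-0.2,3,0,0,0,0],[-0.2,3,0,0,0,0]]]' 0
```

```text
clock: 22.88
tcp_pos: [0.5286, 0.1805, 0.1897]
tcp_rot: [180.0, 0.0, 177.5]
force: [-0.1, 0.1, -0.2]
finger_gap: -0.0003
gripper_force: 0.0
```

```bash
python3 -m jog '[[[0,0.3,0,0,0,0],[0,0.6,0,0,0,0],[0,0.9,0,0,0,0],[-0.1,1.2,0,0,0,0],[-0.1,1.5,0,0,0,0],[-0.1,1.8,0,0,0,0],[-0.1,2.1,0,0,0,0],[-0.1,2.4,0,0,0,0],[-0.1,2.4,0,0,0,0]]]' 0
```

```text
clock: 23.63
tcp_pos: [0.5287, 0.1829, 0.1897]
tcp_rot: [-180.0, -0.0, 177.5]
force: [-0.6, -1.2, -0.4]
finger_gap: -0.0001
gripper_force: 0.9
```

```bash
python3 -m jog '[[[0,0.3,0,0,0,0],[0,0.6,0,0,0,0],[0,0.9,0,0,0,0],[-0.1,1.2,0,0,0,0],[-0.1,1.5,0,0,0,0],[-0.1,1.8,0,0,0,0],[-0.1,2.1,0,0,0,0],[-0.1,2.4,0,0,0,0],[-0.1,2.4,0,0,0,0]]]' 0
```

```text
clock: 24.38
tcp_pos: [0.529, 0.1853, 0.1897]
tcp_rot: [180.0, 0.0, 177.5]
force: [-0.8, -1.7, -1.2]
finger_gap: 0.0003
gripper_force: 0.9
```

```bash
python3 -m jog '[[[0,0.3,0,0,0,0],[0,0.6,0,0,0,0],[0,0.9,0,0,0,0],[-0.1,1.2,0,0,0,0],[-0.1,1.5,0,0,0,0],[-0.1,1.5,0,0,0,0]]]' 0
```

```text
clock: 24.88
tcp_pos: [0.5292, 0.1868, 0.1897]
tcp_rot: [180.0, -0.0, 177.5]
force: [-1.3, -2.2, -0.8]
finger_gap: -0.0002
gripper_force: 0.9
```

Contact is made and the bar is sliding (about 1.5 N). I'll continue slowly, 1 mm per call.

```bash
python3 -m jog '[[[0,0.2,0,0,0,0],[0,0.4,0,0,0,0],[0,0.6,0,0,0,0],[0,0.8,0,0,0,0],[0,1,0,0,0,0],[-0.1,1.2,0,0,0,0],[-0.1,1.2,0,0,0,0]]]' 0
```

```text
clock: 25.47
tcp_pos: [0.5293, 0.188, 0.1897]
tcp_rot: [180.0, -0.0, 177.5]
force: [-1.4, -1.1, 0.5]
finger_gap: -0.0001
gripper_force: 0.9
```

```bash
python3 -m jog '[[[0,0.2,0,0,0,0],[0,0.4,0,0,0,0],[0,0.6,0,0,0,0],[0,0.8,0,0,0,0],[0,1,0,0,0,0],[-0.1,1.2,0,0,0,0],[-0.1,1.2,0,0,0,0]]]' 0
```

```text
clock: 26.05
tcp_pos: [0.5294, 0.1891, 0.1897]
tcp_rot: [-180.0, -0.0, 177.5]
force: [-0.7, -1.1, 0.0]
finger_gap: -0.0
gripper_force: 1.0
```

```bash
python3 -m jog '[[[0,0.2,0,0,0,0],[0,0.4,0,0,0,0],[0,0.6,0,0,0,0],[0,0.8,0,0,0,0],[0,1,0,0,0,0],[0,1,0,0,0,0]]]' 0
```

```text
clock: 26.55
tcp_pos: [0.5295, 0.1898, 0.1897]
tcp_rot: [-180.0, -0.0, 177.5]
force: [-0.7, -4.2, -0.4]
finger_gap: 0.0003
gripper_force: 1.9
```

```bash
python3 -m jog '[[[0,0.1,0,0,0,0],[0,0.2,0,0,0,0],[0,0.3,0,0,0,0],[0,0.4,0,0,0,0],[0,0.5,0,0,0,0],[0,0.5,0,0,0,0]]]' 0
```

```text
clock: 27.05
tcp_pos: [0.5295, 0.19, 0.1897]
tcp_rot: [-179.9, -0.0, 177.5]
force: [-1.5, -6.1, 1.2]
finger_gap: -0.0
gripper_force: 2.9
```

```bash
python3 -m jog '[[[0,0.1,0,0,0,0],[0,0.2,0,0,0,0],[0,0.3,0,0,0,0],[0,0.4,0,0,0,0],[0,0.4,0,0,0,0]]]' 0
```

```text
clock: 27.47
tcp_pos: [0.5295, 0.1901, 0.1896]
tcp_rot: [-179.9, -0.0, 177.5]
force: [-2.6, -6.9, 1.4]
finger_gap: -0.0001
gripper_force: 3.3
```

```bash
python3 -m jog '[[[0,0.1,0,0,0,0],[0,0.2,0,0,0,0],[0,0.3,0,0,0,0],[0,0.4,0,0,0,0],[0,0.5,0,0,0,0],[0,0.6,0,0,0,0],[0,0.7,0,0,0,0],[0,0.8,0,0,0,0],[0,0.9,0,0,0,0],[0,1,0,0,0,0],[0,1,0,0,0,0],[0,1,0,0,0,0],[0,1,0,0,0,0]]]' 0
```

```text
clock: 28.55
tcp_pos: [0.5295, 0.1904, 0.1896]
tcp_rot: [-179.9, -0.0, 177.4]
force: [-1.3, -9.5, 2.3]
finger_gap: -0.0003
gripper_force: 4.5
```

```bash
python3 -m jog '[[[0,-0.15,0,0,0,0],[0,-0.3,0,0,0,0],[0,-0.45,0,0,0,0],[0,-0.6,0,0,0,0],[0,-0.75,0,0,0,0],[0,-0.9,0,0,0,0],[0,-1.05,0,0,0,0],[0,-1.2,0,0,0,0],[0,-1.4,0,0,0,0],[0,-1.6,0,0,0,0],[0,-1.8,0,0,0,0],[0,-2,0,0,0,0],[0,-2.2,0,0,0,0],[0,-2.4,0,0,0,0],[0,-2.7,0,0,0,0],[0,-3,0,0,0,0],[0,-3.5,0,0,0,0],[0,-4,0,0,0,0],[0,-5,0,0,0,0],[0,-6,0,0,0,0]]]' 0
python3 -m jog '[[[0,-20,0,0,0,0],[0,-30,-20,0,0,0],[30,-30,-50,0,0,0],[60,-30,-60,0,0,0],[80,-30,-60,0,0,0],[80,-30,-60,0,0,0]]]' 0; python3 - <<'E'
from h import *
p,d=arm.capture("top");q,_=arm.capture("side")
A=cv2.resize(p[115:270,140:365,::-1],None,fx=3.5,fy=3.5,interpolation=cv2.INTER_CUBIC)
cv2.imwrite("pics/top4.png",A)
cv2.imwrite("pics/side4.png",cv2.resize(q[145:295,180:350,::-1],None,fx=4,fy=4,interpolation=cv2.INTER_CUBIC))
E
```

```text
clock: 30.22
tcp_pos: [0.5295, 0.1863, 0.1898]
tcp_rot: [180.0, 0.0, 177.5]
force: [-0.1, 0.3, 0.7]
finger_gap: 0.0002
gripper_force: 0.0
clock: 30.72
tcp_pos: [0.4446, 0.1596, 0.2506]
tcp_rot: [-180.0, -0.1, 177.6]
force: [-0.9, -0.9, -0.2]
finger_gap: 0.0001
gripper_force: 0.0
```

View pics/top4.png

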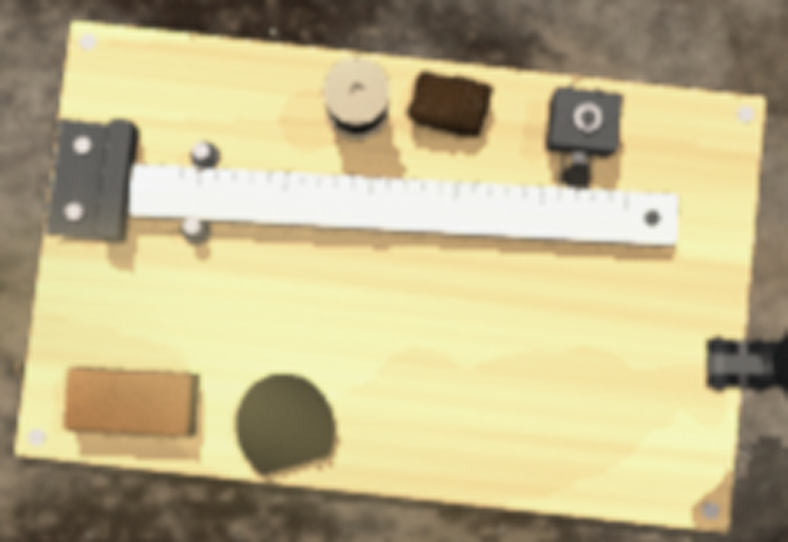

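View pics/side4.png

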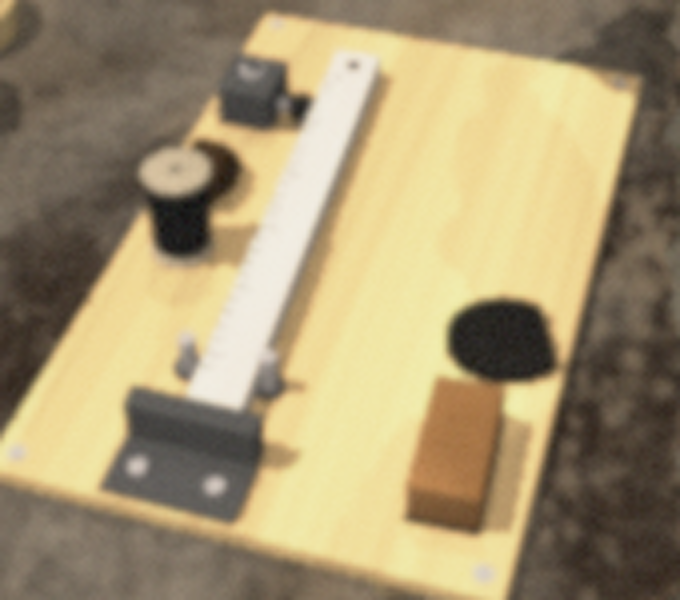

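The heel now butts against the plate (crop x≈131), the back edge is on the buffer (575,187), and the bystanders are unmoved. I'm handing it in.

```bash
python3 -c "
from cell import arm
print(arm.sign_off())"
```

```text
the job is handed in; nothing more can be done
None
```

Job handed in at about 31 s: I swung the bar onto the buffer, pressed it at about 12.5 N, eased off slowly, then pushed it to the heel plate at about 10 N; the last pictures show it touching both, to about a millimetre, with the small things unmoved.

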